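# Set the cam quick-release of a sloping tube clamp

## Task

The quick-release clamp on the sloping jig is set too slack to hold the steel tube for grinding. Flip its cam lever fully open, turn the winged adjusting nut clockwise until its long wing points at the small index pin (there the foot just meets the tube), then flip the lever fully closed again and let go. Leave the tube lying where it is in the jig and do not disturb the things standing around.

Things in the scene. Friction and masses are not known exactly. Their poses are not given: they have to be found in the camera images.
- jig: Grey steel clamp jig bolted to the bench, base plate 190 x 230 x 10 mm, origin at its underside, on the bench; frame upright. Its bed (140 x 200 mm) slopes 35 degrees, low edge on the jig's -x (robot) side
- bed (a point): Centre of the sloping bed's surface, 60 mm above the jig's origin: origin of the slope frame u, v, n used below (mm). u = jig x turned up by 35 degrees (up the slope), v = jig y, n = normal to the bed, leaning 35 degrees from vertical towards jig -x. Column at u 42..82, v -36..36, up to n 98; lug carrying the lever at u 10..72, v 66..84, up to n 132
- index_pin (a point): Tip of the small brass index pin, 6 mm diameter, 6 mm high, on top of the crosshead, 30 mm from the nut's axis straight down the slope (u = -30, v = 0). Crosshead arm over the tube: u -34..76, v -22..22, top at n 92 with the lever closed, 98 open
- nut_grip (a point): Centre of the winged nut at the height to grip, on its axis (u = v = 0; n 120 lever closed, 126 open). Its z is n, outwards; its x points along the long wing. Wings 12 mm thick (in y), from 18 mm below to 10 mm above this point; long wing reaches 35 mm (its last 7 mm 6 mm thick), short wing 20 mm. Friction 0.06 N m, stays where left
- nut (a joint): Turn of the adjusting nut in rad, 0 to 6.2, growing clockwise seen from outside along n; 2.4 mm of foot advance per rad. 4.6 = long wing at the index pin and foot just touching the tube with the lever open. Starts 0.8 to 2.1
- lever_knob (a point): Centre of the black knob at the end of the cam lever: a cylinder 20 mm in diameter, 24 mm long along its own x (which is u, parallel to the lever's hinge): grip it by its end faces. 10 mm thick lever arm. Closed, the lever lies across above the nut, knob at u = 0, v = -35, n = 158 mm; fully open at u = 0, v about 161, n about 199
- lever_pivot (a point): Hinge of the lever on the jig, at u = 0, v = 75, n = 122 mm; its x, y, z axes are u, v, n. The knob goes round it at 116 mm, in the v-n plane
- lever (a joint): Cam lever angle in rad: 0 closed (starts at 0 to 0.12), grows as it is lifted over towards +v, 2.1 fully open (stop). Stiff hinge (0.18 N m), stays where left. Closing drives the crosshead and foot 6 mm down
- foot (a joint): How far the clamp's sprung foot is pressed in, m: 0 free, 1.5 N per mm. With the nut set right and the lever closed it reads 0.006; starts at about 0 (slack)
- tube: Square steel tube 40 x 40 x 170 mm, 0.4 to 0.8 kg, loose on the sloping bed against its lower ledge, along v under the foot; origin at the centre of its underside, its axes are u, v, n
- spraycan: Bystander: standing spray can, 64 mm diameter, 190 mm high; origin at its underside
- jug: Bystander: standing grey jug 100 x 70 mm, 195 mm high, 0.9 kg; origin at its underside
- taperoll: Bystander: roll of tape lying flat, 110 mm diameter, 25 mm high; origin at its underside
- offcut: Bystander: angle-iron offcut 90 x 30 x 30 mm; origin at its underside
There are look-alikes about, which are no part of the job. Of the things that look like the tube, the middle-sized one is meant.

How it is judged:
By the outcome, as a careful person would: the job done as asked, in the order asked, and still so for the second after the job is handed in, with the robot touching nothing.
It also fails if it takes over 72 s, if anything falls off the work surface, if the arm or the gripper's body presses on something with over 40 N, if the wrist force passes 120 N, or if a joint passes its speed limit or range.

## Robot

A 6-joint arm with a two-finger parallel gripper is mounted at the origin on the work surface. World frame = base frame: x ahead of the robot, y to its left, z up, the work surface at z = 0. Lengths are in m, angles in rad, forces in N, time in s.
With the tool pointing down it reaches from about 0.25 to 0.775 m from the base axis. Payload 8.9 kg.
Tool frame: the origin (TCP) lies where the fingers leave the gripper's body, on its centre line; the fingertips stand 73 mm ahead of it and the grasp point (between the pads) lies 54 mm ahead of it; z points along the fingers, y is the line along which they close (so a half turn about z gives the same grasp; the last joint's range is limited). The gripper opens to 85 mm and grips with 20 to 120 N. Pads are 22 mm wide; open, the fingers measure 114 mm over their backs; the gripper's body (76 mm by 85 mm) begins 54 mm behind the grasp point. The pads swing forward as they close: fully open they stand 13 mm farther back than shut.
Start: joints at [1.157, 0.291, -0.153, 1.127, 0, 1.431], TCP at [0.142, 0.505, 0.304] pointing down, gripper open.
Joint ranges: [-2.52, 2.52], [-0.91, 1.74], [-1.3, 1.37], [-1.96, 2.02], [-1.52, 1.47], [-3.14, 3.14]. Speed limits (rad/s): [2.22, 2.22, 2.79, 3.14, 3.14, 3.14].

## Interface

Orientations are given as [roll, pitch, yaw] about the fixed x, y, z axes, in that order (R = Rz(yaw) Ry(pitch) Rx(roll)).
In Python, from rig import r gives the robot as it stands.
- The arm moves only by the shell command python3 -m creep 'ROWS' [FORCE]. ROWS is JSON, a list of rows, each a list of 7 numbers: the turn, a rotation vector about the tool's x, y, z in rad, then the shift along the tool's x, y, z in m, then the finger opening in m, from 0 to 0.0854. A call has exactly 5 rows; each row is the pose to reach, as a shift and turn from the pose commanded when the call began, along the tool's axes at that moment; what a row does not reach only later rows make up. A row lasts 1/8 s, in which the tool goes at most 62.5 mm and 10.7 degrees, less where a joint would pass 70% of its speed; a pose out of reach is approached as far as the arm can. A call with a gripper value outside its range is refused whole. The fingers move at their own pace and stop on an object; FORCE is the grip in N (left out, the last holds). Time passes only in rows, so rows that repeat a pose let the fingers close, or fill a call up. It gives the time, the measured TCP pose, the force, the opening and the grip force at its end, in the units of the state.
- r.state(): the state, without advancing time (a new reading comes with each control period).
- r.capture(name): name is "scene" or "top"; returns (picture, depth): 420x560x3 uint8, red, green, blue; 420x560 float32, m along the optical axis (not along the pixel's ray), 0 where there is no reading.
- r.camera_model(name): a dict with "fx", "fy", "cx", "cy" (pixels), "world_from_camera" (4x4, takes a point from camera to world coordinates). Camera axes: x right, y up, looking along -z (the intrinsics and any distortion apply to the point x, -y, -z); pixel columns grow to the right and rows downward; lengths in m; the calibration is good to about 2 mm. A picture is of the moment at which its call begins. camera_model takes no time and is no camera call.
- r.sign_off(): hands the job in; it is judged then, once.
The state is a dict: "t": time; "joint_pos": joint angles; "qvel": joint speeds; "joint_torque": joint torques, N m; "eef_pos": TCP position; "ee_rot": TCP orientation; "force": force on the tool from outside, world axes, zero at the start; "moment": the same for the moment, N m; "finger_gap": finger opening in m; "gripper_force": force on a finger pad.
Only numpy, scipy, OpenCV 4.12 (cv2) and the standard library are available. Lean on these libraries where they do the work, as an engineer would, in place of code of your own. Each camera call takes 0.05 s, during which the arm holds its last target. There are 200 camera calls.

## Working session

There is one attempt and no reset: what is moved stays moved. The work goes in short steps, Python scripts to look and compute and a shell command to move; the robot and the scene stay as the last step left them, time stands still between calls to the robot, and variables do not carry over. Pictures are saved under pics/ and viewed, at most 10 in all, crops included, and the job is handed in when it is done.

```bash
ls; mkdir -p pics
python3 - <<'E'
from rig import r
import cv2,numpy as np
for n in("scene","top"):
    p,d=r.capture(n); np.savez(f"{n}0.npz",p=p,d=d)
    cv2.imwrite(f"pics/{n}0.png",cv2.resize(p[:,:,::-1],(800,600)))
    m=r.camera_model(n); print({k:(np.round(v,4).tolist()) for k,v in m.items() if k!='name'})
s=r.state();print(s)
E
```

```text
pics
{'fx': 407.7718, 'fy': 407.7718, 'cx': 276.1871, 'cy': 208.0672, 'world_from_camera': [[0.2994, -0.6946, 0.6541, 1.3109], [0.9541, 0.2218, -0.2012, -0.1496], [-0.0053, 0.6844, 0.7291, 0.8816], [0.0, 0.0, 0.0, 1.0]]}
{'fx': 399.279, 'fy': 399.279, 'cx': 278.6742, 'cy': 210.4487, 'world_from_camera': [[-0.0156, 0.9941, -0.1073, 0.524], [-0.9996, -0.0132, 0.0235, 0.065], [0.022, 0.1077, 0.9939, 1.15], [0.0, 0.0, 0.0, 1.0]]}
{'t': 0.1, 'joint_pos': array([ 1.15671929e+00,  2.91211633e-01, -1.54040338e-01,  1.12672203e+00,
       -2.23908144e-06,  1.43149935e+00]), 'qvel': array([-1.04296133e-03, -2.90955065e-03,  1.16856323e-03,  2.84272968e-04,
       -8.76395728e-05, -1.94588923e-03]), 'joint_torque': array([ 1.81913470e-03, -5.37976527e+01,  3.31919181e+01,  9.23775311e-03,
       -1.93223837e-04, -1.33146025e-05]), 'eef_pos': array([0.14231948, 0.50501721, 0.30340001]), 'ee_rot': array([-3.14042607e+00, -1.61299424e-04,  2.86681250e+00]), 'force': array([ 0.54060083,  1.16058748, -0.61850202]), 'moment': array([-0.09450474,  0.01042949, -0.03183769]), 'gripper_force': 0.0, 'finger_gap': 0.08541875006749192}
```

View pics/scene0.png

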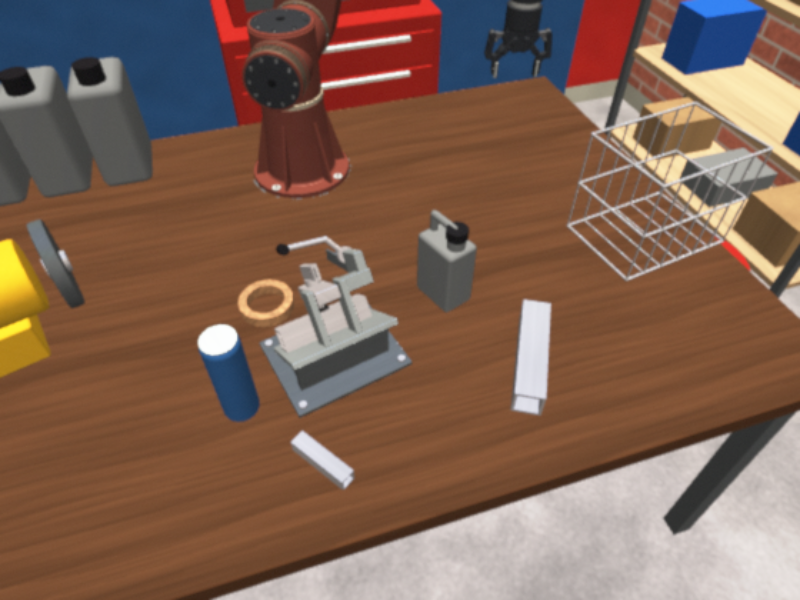

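View pics/top0.png

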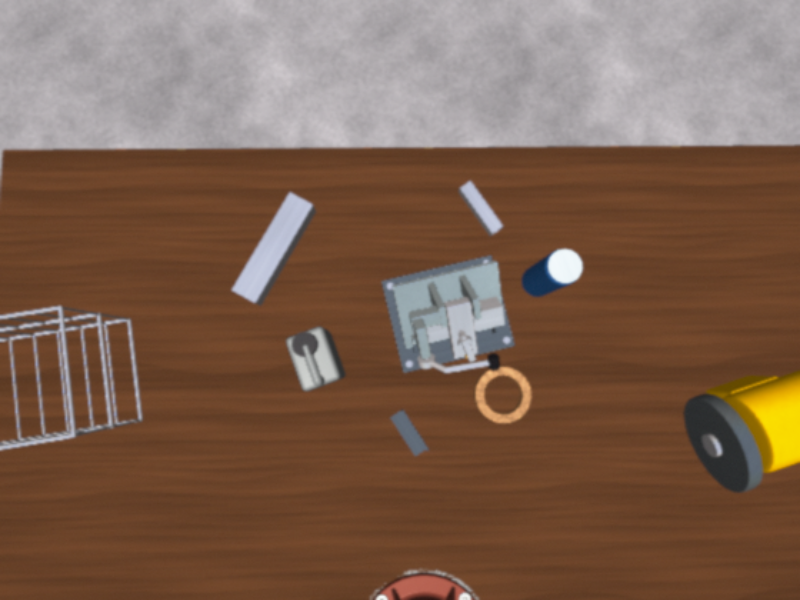

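The scene view shows the jig at about (335,330) with the lever knob at (283,249), nut at about (312,272), spray can (228,370), jug (445,262) and tape (265,300). Loose tubes lie at (533,355), which is long, and (322,460), which is short. In the top view the jig is at (450,315), the knob at (493,361), the long tube at (273,247) and the short tube at (481,207).

Candidates for the tube are the large one at (533,355), the small one at (322,460) and the middle-sized one in the jig at (325,325). I choose the one in the jig. Next is a close crop.

```bash
cat > h.py <<'E'
from rig import r
import cv2,numpy as np
def px(n,c,rw,z=None,d=None):
    "pixel (native) -> world, on plane z or at depth d"
    m=r.camera_model(n);T=np.array(m["world_from_camera"])
    v=T[:3,:3]@np.array([(c-m["cx"])/m["fx"],-(rw-m["cy"])/m["fy"],-1.]);o=T[:3,3]
    return o+v*(d if d is not None else (z-o[2])/v[2])
def proj(n,P):
    m=r.camera_model(n);T=np.array(m["world_from_camera"])
    p=T[:3,:3].T@(np.asarray(P)-T[:3,3]);return np.array([m["cx"]+m["fx"]*p[0]/-p[2],m["cy"]-m["fy"]*p[1]/-p[2]])
E
python3 - <<'E'
from h import *
a=np.load("top0.npz")["p"][170:270,260:375]; b=np.load("scene0.npz")["p"][155:295,175:295]
def up(i,w,h): return cv2.resize(i[:,:,::-1],(w,h),interpolation=cv2.INTER_CUBIC)
cv2.imwrite("pics/c0.png",up(a,690,600)); cv2.imwrite("pics/c1.png",up(b,480,560))
E
```

```text
(no output)
```

View pics/c0.png

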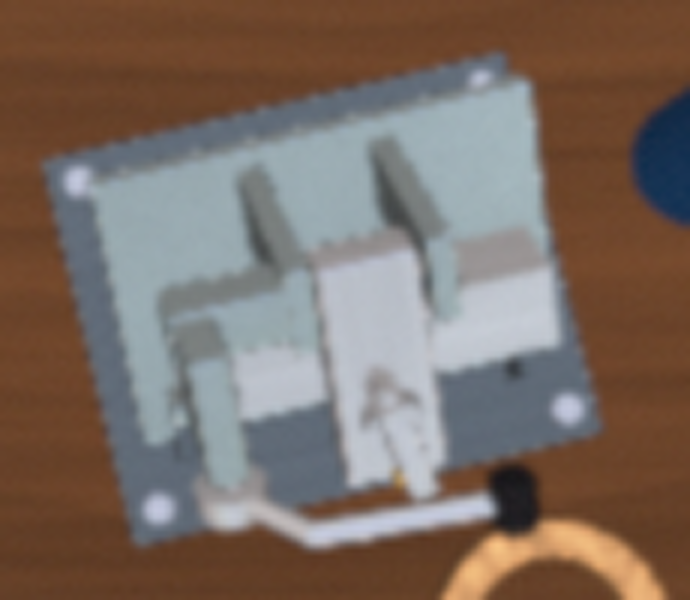

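View pics/c1.png

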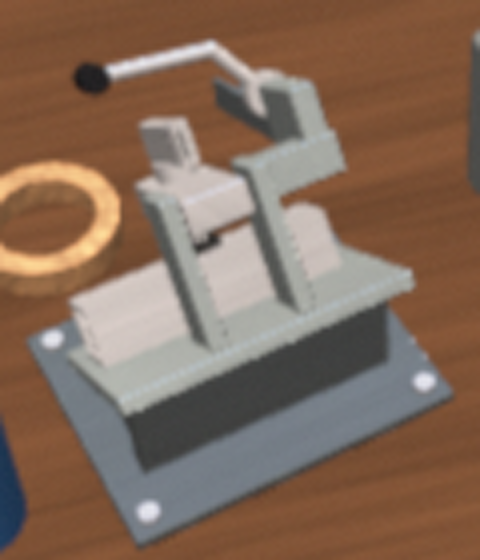

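The crops confirm the choice: the square tube in the jig lies under the foot, and the others lie loose. In the top crop the plate corners are at (47,162), (505,55), (602,430) and (137,545), the knob at (515,498), the index pin at (400,478), and the nut spans about (380,375) to (430,495).

```bash
cat >> h.py <<'E'
from scipy.spatial.transform import Rotation as Ro
import os,json
def W(J,u,v,n):
    x,y,a=J;t=np.radians(35);u,v,n=u/1e3,v/1e3,n/1e3
    X=u*np.cos(t)-n*np.sin(t);Z=.06+u*np.sin(t)+n*np.cos(t)
    return np.array([x+X*np.cos(a)-v*np.sin(a),y+X*np.sin(a)+v*np.cos(a),Z])
E
python3 - <<'E'
from h import *
from scipy.optimize import least_squares
L=np.array([(95,.115),(95,-.115),(-95,-.115),(-95,.115)])/[1e3,1]
T=np.array([(47,162),(505,55),(602,430),(137,545)])/6+[260,170]
S0=[(None),(140,545),(30,340),(None)]
# scene crop scale 4: far corners: (30,340) , (140,545), (452,393)
Wd=[px("top",*c,z=.01) for c in T]; print(np.round(Wd,4))
print([np.linalg.norm(Wd[i]-Wd[(i+1)%4]) for i in range(4)])
# which plate corner scene sees: fit both
def cor(J):
    x,y,a=J;return [np.array([x+p*np.cos(a)-q*np.sin(a),y+p*np.sin(a)+q*np.cos(a),.01]) for p,q in L]
f=lambda J:np.concatenate([(proj("top",c)-t) for c,t in zip(cor(J),T)])
o=least_squares(f,[.5,0,.2]);J=o.x;print(J,o.fun.round(2))
for i,c in enumerate(cor(J)):print("scene crop",i,((proj("scene",c)-[175,155])*4).round())
kt=np.array([515,498])/6+[260,170];ks=np.array([92,77])/4+[175,155]
# knob: triangulate
def g(P): return np.r_[proj("top",P)-kt,proj("scene",P)-ks]
k=least_squares(g,[.4,0,.19]);print("knob tri",k.x,k.fun.round(2),"model",W(J,0,-35,158))
def crop(P): return ((proj("top",P)-[260,170])*6).round(),((proj("scene",P)-[175,155])*4).round()
print("knob",crop(W(J,0,-35,158)),"pin",crop(W(J,-30,0,98)),"axis130",crop(W(J,0,0,130)))
for th in np.arange(.8,2.2,.3):
    a=4.6-th # ccw back from -u
    d=np.array([-np.cos(a),-np.sin(a)]) # ccw seen from n (u x v = n)
    print(round(th,1),*crop(W(J,35*d[0],35*d[1],130)),*crop(W(J,-20*d[0],-20*d[1],130)))
p=W(J,0,161,199);print("open knob",p)
for nm,c,z in(("jug",(313,345),.195),("can",(565,266),.19)):print(nm,px("top",c[0]*.7,c[1]*.7,z=z))
E
```

```text
[[ 0.6865  0.0686  0.01  ]
 [ 0.7361 -0.1539  0.01  ]
 [ 0.5542 -0.1943  0.01  ]
 [ 0.5034  0.0284  0.01  ]]
[np.float64(0.22797998002980172), np.float64(0.18631474340026044), np.float64(0.22846298991145447), np.float64(0.18752442990420504)]
[ 0.62011211 -0.06279878  0.21997911] [-0.54 -0.4   0.11 -0.62  0.53  0.6  -0.09  0.38]
scene crop 0 [446. 385.]
scene crop 1 [128. 535.]
scene crop 2 [ 17. 329.]
scene crop 3 [313. 206.]
knob tri [ 0.52326245 -0.11429335  0.1949731 ] [-0.9  -0.15 -0.95 -0.05] model [ 0.53930823 -0.11673058  0.18942602]
knob (array([512., 457.]), array([ 90., 101.])) pin (array([398., 456.]), array([160., 165.])) axis130 (array([409., 440.]), array([156., 123.]))
0.8 [350. 396.] [200. 114.] [442. 464.] [132. 128.]
1.1 [370. 381.] [189. 120.] [431. 472.] [139. 125.]
1.4 [394. 370.] [175. 126.] [418. 478.] [146. 122.]
1.7 [419. 366.] [159. 132.] [404. 480.] [155. 118.]
2.0 [444. 369.] [143. 137.] [390. 479.] [164. 116.]
open knob [0.47358929 0.06941467 0.22301126]
jug [0.55476866 0.18523502 0.195     ]
can [ 0.68368358 -0.24507236  0.19      ]
```

Run:
```python
from h import *
for n in("top","scene"):
    print(r.camera_model(n).keys())
    d=np.load(n+"0.npz")["d"]
    def P(c,rw): return px(n,c,rw,d=d[int(round(rw)),int(round(c))]).round(4)
    if n=="top":
        q={"plate FL":(52,165),"FR":(495,65),"NR":(590,425),"NL":(145,535),"knob":(515,498),"pin":(400,478),"nut1":(385,395),"nut2":(425,485),"cross":(370,290),"crossL":(355,470),"bedFL":(110,195),"bedFR":(520,95)}
        q={k:(260+a/6,170+b/6) for k,(a,b) in q.items()}
    else:
        q={"plate NR":(45,345),"FR":(140,530),"FL":(435,390),"knob":(92,77),"nuttop":(160,125),"cross":(220,185),"bedFL":(400,280),"bedFR":(127,400)}
        q={k:(175+a/4,155+b/4) for k,(a,b) in q.items()}
    for k,v in q.items(): print(n,k,np.round(v,1),P(*v))
    for c in((100,350),(300,370),(450,330),(150,300)):print("bench",c,P(*c))
```

```text
dict_keys(['fx', 'fy', 'cx', 'cy', 'world_from_camera'])
top plate FL [268.7 197.5] [0.6845 0.0662 0.0137]
top FR [342.5 180.8] [ 0.7308 -0.1485  0.0123]
top NR [358.3 240.8] [ 0.5567 -0.189   0.0082]
top NL [284.2 259.2] [0.508  0.0246 0.0117]
top knob [345.8 253. ] [ 0.5229 -0.1131  0.2126]
top pin [326.7 249.7] [ 0.5318 -0.0758  0.1594]
top nut1 [324.2 235.8] [ 0.5651 -0.0675  0.1819]
top nut2 [330.8 250.8] [ 0.5287 -0.0859  0.1607]
top cross [321.7 218.3] [ 0.6087 -0.0638  0.1724]
top crossL [319.2 248.3] [ 0.5357 -0.0616  0.1242]
top bedFL [278.3 202.5] [0.6575 0.0409 0.1085]
top bedFR [346.7 185.8] [ 0.6997 -0.141   0.1089]
bench (100, 350) [0.2671 0.5372 0.002 ]
bench (300, 370) [ 0.2016 -0.0145  0.0012]
bench (450, 330) [ 0.301  -0.4427 -0.0008]
bench (150, 300) [ 0.3999  0.4034 -0.0005]
dict_keys(['fx', 'fy', 'cx', 'cy', 'world_from_camera'])
scene plate NR [186.2 241.2] [ 0.5731 -0.1799  0.0105]
scene FR [210.  287.5] [ 0.736  -0.1464  0.0088]
scene FL [283.8 252.5] [0.6869 0.0625 0.0062]
scene knob [198.  174.2] [ 0.5375 -0.1127  0.2066]
scene nuttop [215.  186.2] [ 0.5548 -0.0778  0.1713]
scene cross [230.  201.2] [ 0.6192 -0.0538  0.1727]
scene bedFL [275. 225.] [0.6676 0.0448 0.1034]
scene bedFR [206.8 255. ] [ 0.7115 -0.1369  0.1079]
bench (100, 350) [ 0.8138 -0.414  -0.0037]
bench (300, 370) [ 0.9779  0.0063 -0.0425]
bench (450, 330) [ 0.7555  0.794  -0.7491]
bench (150, 300) [ 0.7175 -0.2944 -0.0049]
```

```bash
cat >> h.py <<'E'
J=np.array([.624,-.063,.22])
t35=np.radians(35)
def frame(J=None):
    a=globals()['J'][2] if J is None else J[2];Rz=Ro.from_euler('z',a).as_matrix()
    U=Rz@[np.cos(t35),0,np.sin(t35)];V=Rz@[0,1,0];N=Rz@[-np.sin(t35),0,np.cos(t35)];return U,V,N
def toolR(phi=0):
    "tool z=-n, x=v,y=u, then turned phi about tool z"
    U,V,N=frame();return np.c_[V,U,-N]@Ro.from_euler('z',phi).as_matrix()
def rel(P,R,s=None):
    "rotvec, shift from current pose to TCP pose (P,R), tool axes"
    s=s or r.state();R0=Ro.from_euler('xyz',s["ee_rot"]).as_matrix()
    return Ro.from_matrix(R0.T@R).as_rotvec().round(4),(R0.T@(P-s["eef_pos"])).round(4)
E
python3 - <<'E'
from h import *
P=W(J,0,-31,171+54+60);print(P,rel(P,toolR()))
E
```

```text
[ 0.47123586 -0.12892666  0.29345833] (array([-0.5512, -0.3278,  1.0412]), array([-0.4886, -0.5209,  0.0105]))
```

```bash
python3 -m creep '[[-0.04,-0.02,0.08,-0.035,-0.037,-0.005,0.085],[-0.08,-0.05,0.15,-0.07,-0.074,-0.01,0.085],[-0.12,-0.07,0.22,-0.105,-0.111,-0.015,0.085],[-0.16,-0.09,0.3,-0.14,-0.148,-0.02,0.085],[-0.2,-0.12,0.38,-0.175,-0.186,-0.025,0.085]]' 30
python3 - <<'E'
from h import *
P=W(J,0,-31,171+54+60);print(rel(P,toolR()))
E
```

```text
t: 0.72
eef_pos: [0.2608, 0.2773, 0.3289]
ee_rot: [2.922, 0.079, 2.474]
force: [1.5, -0.3, 0.6]
finger_gap: 0.085
gripper_force: 0.0
(array([-0.3484, -0.2068,  0.6592]), array([-0.4126, -0.1992,  0.0256]))
```

```bash
python3 -m creep '[[-0.05,-0.03,0.1,-0.05,-0.024,0,0.085],[-0.09,-0.06,0.18,-0.1,-0.048,0,0.085],[-0.14,-0.08,0.26,-0.15,-0.072,0,0.085],[-0.18,-0.11,0.34,-0.2,-0.096,0,0.085],[-0.22,-0.13,0.42,-0.25,-0.12,0,0.085]]'
python3 - <<'E'
from h import *
P=W(J,0,-31,171+54+60);print(rel(P,toolR()))
E
```

```text
t: 1.35
eef_pos: [0.386, 0.0298, 0.3229]
ee_rot: [2.666, 0.059, 2.034]
force: [1.0, 0.8, 0.3]
finger_gap: 0.0849
gripper_force: 0.0
(array([-0.1279, -0.0754,  0.239 ]), array([-0.178 , -0.0136,  0.038 ]))
```

```bash
python3 -m creep '[[-0.04,-0.02,0.07,-0.05,-0.004,0.01,0.06],[-0.08,-0.05,0.14,-0.1,-0.008,0.02,0.06],[-0.128,-0.075,0.239,-0.15,-0.012,0.03,0.06],[-0.128,-0.075,0.239,-0.178,-0.0136,0.038,0.06],[-0.128,-0.075,0.239,-0.178,-0.0136,0.038,0.06]]'
python3 - <<'E'
from h import *
for n in("scene","top"):
    p,d=r.capture(n); np.savez(f"{n}1.npz",p=p,d=d)
s=r.state();P=W(J,0,-31,171+54+60);print(rel(P,toolR()),s["joint_pos"].round(3),s["eef_pos"])
R0=Ro.from_euler('xyz',s["ee_rot"]).as_matrix()
for l in([0,0,0],[0,0,.066],[0,.03,.066],[0,-.03,.066]):
    q=s["eef_pos"]+R0@l;print(l,q.round(3),proj("top",q).round(1),proj("scene",q).round(1))
a=np.load("top1.npz")["p"][190:290,290:390]; b=np.load("scene1.npz")["p"][120:220,150:250]
cv2.imwrite("pics/d.png",np.hstack([cv2.resize(i[:,:,::-1],(400,400),interpolation=cv2.INTER_CUBIC) for i in(a,b)]))
E
```

```text
t: 1.98
eef_pos: [0.4716, -0.1284, 0.2923]
ee_rot: [2.534, -0.001, 1.791]
force: [-1.0, 1.2, 0.3]
finger_gap: 0.0596
gripper_force: 0.0
(array([-0.0036, -0.0028,  0.0012]), array([-0.0024,  0.0003, -0.0008])) [-0.647 -0.048 -0.738  0.461  0.452  0.8  ] [ 0.47090034 -0.12657205  0.29264608]
[0, 0, 0] [ 0.471 -0.127  0.293] [360.1 277.4] [182.3 131.2]
[0, 0, 0.066] [ 0.508 -0.118  0.238] [350.4 259.7] [191.8 157.2]
[0, 0.03, 0.066] [ 0.532 -0.113  0.256] [349.2 249. ] [194.6 157.4]
[0, -0.03, 0.066] [ 0.484 -0.124  0.221] [351.6 270. ] [189.1 157.1]
```

View pics/d.png

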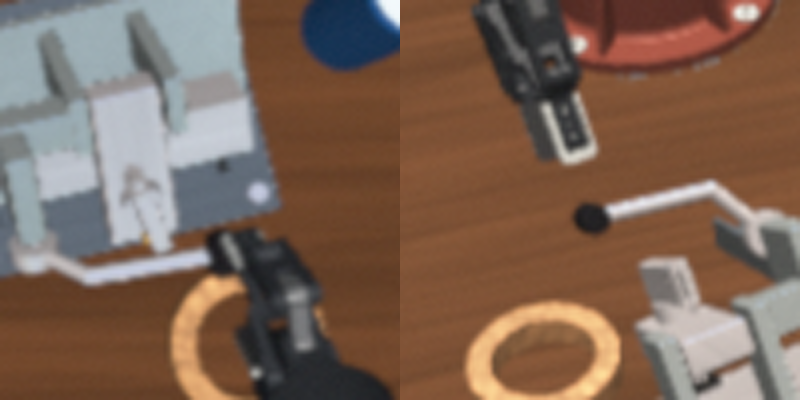

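The left half (top view) shows the knob at local (223,252), with the fingers just to its lower right at (240–315, 235–300). The right half (scene view) shows the fingertip at (578,158), about where I predicted it, and the knob at (592,217). I'll calibrate both clouds against the known tool pose and compare.

```bash
cat >> h.py <<'E'
def cloud(n,d):
    m=r.camera_model(n);T=np.array(m["world_from_camera"]);rr,cc=np.indices(d.shape)
    p=np.stack([(cc-m["cx"])/m["fx"]*d,-(rr-m["cy"])/m["fy"]*d,-d],-1)
    return p@T[:3,:3].T+T[:3,3]
def slope(P,J=None):
    U,V,N=frame();JJ=globals()['J'];return (P-[JJ[0],JJ[1],.06])@np.c_[U,V,N]*1e3
E
python3 - <<'E'
from h import *
s=r.state();R0=Ro.from_euler('xyz',s["ee_rot"]).as_matrix()
for n in("top","scene"):
    z=np.load(n+"1.npz");C=cloud(n,z["d"]);q=(C-s["eef_pos"])@R0*1e3
    m=(np.abs(q[...,0])<40)&(np.abs(q[...,1])<60)&(q[...,2]>45)&(q[...,2]<85)&(C[...,2]>.215)
    print(n,m.sum());A=q[m];A=A[np.argsort(A[:,2])][:: max(1,len(A)//25)];print(A.round(0).astype(int).tolist())
    z=np.load(n+"0.npz");C=cloud(n,z["d"]);S=slope(C);p=z["p"].astype(int)
    def pl(name,m,k): 
        A=S[m];print(name,m.sum(),"median u,v,n",np.median(A,0).round(1),"5-95",np.percentile(A,[3,97],axis=0).round(1).tolist())
    x=(S[...,2]>-15)&(S[...,2]<12)&(S[...,0]>-40)&(S[...,0]<85)&(abs(S[...,1])<110)&(C[...,2]>.03);pl("bed",x,2)
    x=(S[...,2]>80)&(S[...,2]<103)&(S[...,0]>15)&(S[...,0]<90)&(abs(S[...,1])<30);pl("cross",x,2)
    x=(S[...,2]>104)&(S[...,2]<145)&(abs(S[...,0])<45)&(abs(S[...,1])<45);pl("nut",x,2)
    x=(p.max(-1)<60)&(S[...,2]>140)&(S[...,2]<200)&(abs(S[...,1]+33)<30)&(abs(S[...,0])<40);pl("knob",x,2)
    x=(S[...,2]>145)&(S[...,2]<200)&(S[...,1]>-20)&(S[...,1]<30)&(abs(S[...,0])<30);pl("arm",x,2)
E
```

```text
top 77
[[-1, 41, 45], [6, 43, 45], [11, 36, 46], [3, -32, 47], [8, -31, 48], [-7, 43, 48], [2, 42, 49], [4, 42, 50], [9, -31, 51], [-1, 42, 52], [11, 37, 52], [-10, 36, 53], [-6, -31, 53], [-6, 42, 54], [11, -36, 55], [11, 30, 55], [10, -31, 55], [-2, 42, 56], [-7, -31, 57], [0, 41, 58], [6, 36, 60], [6, 38, 60], [11, -35, 61], [5, -31, 62], [10, 36, 62], [2, -32, 66]]
bed 1537 median u,v,n [52.3  9.4  7.2] 5-95 [[-15.7, -91.9, 0.8], [81.1, 100.5, 10.5]]
cross 424 median u,v,n [49.2  2.3 98.9] 5-95 [[17.7, -22.4, 83.5], [72.1, 25.0, 102.2]]
nut 185 median u,v,n [  2.5   6.5 130.2] 5-95 [[-25.3, -27.3, 104.5], [43.5, 35.2, 138.7]]
knob 63 median u,v,n [ -1.4 -26.6 185.4] 5-95 [[-13.7, -34.5, 172.9], [4.1, -20.0, 189.4]]
arm 99 median u,v,n [ -6.1   2.  177.7] 5-95 [[-14.1, -18.8, 171.6], [1.2, 28.5, 183.7]]
scene 162
[[-7, -27, 45], [2, 44, 46], [5, 43, 47], [8, 41, 48], [-12, 36, 49], [-8, 43, 50], [-13, 39, 50], [-11, -31, 52], [7, 36, 52], [-13, -25, 53], [-8, 45, 55], [-6, 44, 55], [3, 45, 56], [-1, 41, 57], [-4, 43, 58], [-9, 41, 59], [-9, -30, 60], [-11, 34, 61], [-8, 44, 62], [-12, 38, 63], [-5, -29, 64], [1, 40, 65], [-4, 39, 66], [7, 36, 67], [-13, 33, 68], [-2, 38, 69], [-10, -30, 70]]
bed 1166 median u,v,n [57.3 -6.4  2. ] 5-95 [[-7.1, -95.8, -8.2], [84.4, 96.2, 10.5]]
cross 248 median u,v,n [67.6  2.1 92.5] 5-95 [[21.3, -28.6, 81.1], [76.7, 28.0, 99.9]]
nut 148 median u,v,n [ 10.    0.6 119.8] 5-95 [[-21.7, -6.8, 105.4], [28.5, 11.6, 132.5]]
knob 44 median u,v,n [  4.1 -30.7 174.8] 5-95 [[-13.0, -37.6, 167.7], [8.5, -23.2, 181.7]]
arm 75 median u,v,n [ -3.4   6.5 169.2] 5-95 [[-7.2, -16.6, 163.1], [1.5, 28.4, 174.5]]
```

```bash
sed -i 's/^J=np.array.*/J=np.array([.619,-.062,.22])/' h.py
python3 - <<'E'
from h import *
print(rel(W(J,0,-30,171+53),toolR()))
E
```

```text
(array([-0.0036, -0.0028,  0.0012]), array([ 0.0005, -0.0033,  0.0576]))
```

```bash
python3 -m creep '[[-0.003,-0.003,0.001,0,-0.002,0.015,0.06],[-0.003,-0.003,0.001,0,-0.003,0.03,0.06],[-0.003,-0.003,0.001,0,-0.003,0.045,0.06],[-0.003,-0.003,0.001,0,-0.003,0.058,0.06],[-0.003,-0.003,0.001,0,-0.003,0.058,0.05]]' 20; python3 -m creep '[[0,0,0,0,0,0,0.03],[0,0,0,0,0,0,0.02],[0,0,0,0,0,0,0.015],[0,0,0,0,0,0,0.015],[0,0,0,0,0,0,0.015]]' 20
```

```text
t: 2.7
eef_pos: [0.5008, -0.1188, 0.2434]
ee_rot: [2.531, 0.001, 1.793]
force: [-0.3, 0.6, 0.2]
finger_gap: 0.0501
gripper_force: 0.0
t: 3.32
eef_pos: [0.4979, -0.1207, 0.2414]
ee_rot: [2.539, 0.001, 1.787]
force: [-15.7, -9.7, -6.3]
finger_gap: 0.0238
gripper_force: 25.7
```

```bash
python3 -m creep '[[0,0,0,0,-0.002,0,0.015],[0,0,0,0,-0.004,0,0.015],[0,0,0,0,-0.004,0,0.015],[0,0,0,0,-0.004,0,0.015],[0,0,0,0,-0.004,0,0.015]]'
python3 - <<'E'
from h import *
s=r.state();U,V,N=frame();print(slope(s["eef_pos"]),s["force"]@np.c_[U,V,N],s["moment"])
E
```

```text
t: 3.95
eef_pos: [0.4973, -0.1209, 0.2412]
ee_rot: [2.532, 0.001, 1.79]
force: [-7.2, -1.8, -0.8]
finger_gap: 0.0237
gripper_force: 25.4
[ -3.89899255 -30.89910485 223.95892891] [-6.52323121 -0.21809047  3.56212775] [-0.63558635  1.99436506 -0.12452474]
```

```bash
sed -i 's/^J=np.array.*/J=np.array([.6146,-.063,.22])/' h.py
python3 - <<'E'
from h import *
f=lambda th:np.array([75+116*np.cos(2.8255-th),122+116*np.sin(2.8255-th)])
for st in np.arange(.095,2.1,.575):
    print(st,[((f(st+k*.115)-f(st))*[1,-1]).round(1).tolist() for k in range(1,6)])
E
```

```text
0.095 [[6.0, -11.9], [13.4, -23.0], [21.9, -33.2], [31.6, -42.4], [42.3, -50.4]]
0.6699999999999999 [[11.5, -6.7], [23.7, -12.0], [36.5, -16.0], [49.6, -18.4], [62.9, -19.3]]
1.2449999999999999 [[13.3, 0.6], [26.5, 2.8], [39.3, 6.5], [51.6, 11.6], [63.3, 18.0]]
1.8199999999999998 [[10.8, 7.8], [20.7, 16.7], [29.5, 26.8], [37.0, 37.8], [43.3, 49.5]]
```

```bash
python3 -m creep '[[0,0,0,0.006,-0.001,-0.0119,0.015],[0,0,0,0.0134,-0.0015,-0.023,0.015],[0,0,0,0.0219,-0.0015,-0.0332,0.015],[0,0,0,0.0316,-0.0015,-0.0424,0.015],[0,0,0,0.0423,-0.0015,-0.0504,0.015]]'
python3 - <<'E'
from h import *
s=r.state();U,V,N=frame();print(slope(s["eef_pos"]),s["force"]@np.c_[U,V,N],s["moment"])
E
```

```text
t: 4.58
eef_pos: [0.4591, -0.0858, 0.2828]
ee_rot: [2.53, 0.003, 1.791]
force: [3.6, 0.2, -5.2]
finger_gap: 0.024
gripper_force: 23.0
[ -0.58749213  11.69814249 272.34985025] [-0.06771606 -0.58890988 -6.24045208] [-0.46459034  0.46954987 -0.26709529]
```

Forces are low and the lever is following.

```bash
python3 -m creep '[[0,0,0,0.0115,0,-0.0067,0.015],[0,0,0,0.0237,0,-0.012,0.015],[0,0,0,0.0365,0,-0.016,0.015],[0,0,0,0.0496,0,-0.0184,0.015],[0,0,0,0.0629,0,-0.0193,0.015]]'
python3 - <<'E'
from h import *
s=r.state();U,V,N=frame();print(slope(s["eef_pos"]),s["force"]@np.c_[U,V,N],s["moment"])
E
python3 -m creep '[[0,0,0,0.0133,0,0.0006,0.015],[0,0,0,0.0265,0,0.0028,0.015],[0,0,0,0.0393,0,0.0065,0.015],[0,0,0,0.0516,0,0.0116,0.015],[0,0,0,0.0633,0,0.018,0.015]]'
python3 - <<'E'
from h import *
s=r.state();U,V,N=frame();print(slope(s["eef_pos"]),s["force"]@np.c_[U,V,N],s["moment"],s["joint_pos"])
E
```

```text
t: 5.2
eef_pos: [0.4348, -0.0265, 0.298]
ee_rot: [2.53, 0.002, 1.791]
force: [2.1, -3.3, -1.8]
finger_gap: 0.0233
gripper_force: 23.2
[ -0.70984251  74.88820052 291.08815552] [ 0.04933626 -3.63282378 -2.23046574] [-0.88850819  0.32781952 -0.56499484]
t: 5.82
eef_pos: [0.4309, 0.038, 0.283]
ee_rot: [2.529, 0.001, 1.792]
force: [0.9, -3.1, 0.4]
finger_gap: 0.0232
gripper_force: 24.8
[ -0.89179753 138.67733835 272.81215577] [ 0.39981701 -3.26043587  0.17757229] [-0.94859962  0.38829379 -0.55088488] [-0.23141747 -0.22802103 -0.9349607   0.30020791  0.25308023  1.19155682]
```

```bash
python3 -m creep '[[0,0,0,0.0108,0,0.0078,0.015],[0,0,0,0.0207,0,0.0167,0.015],[0,0,0,0.025,0,0.022,0.015],[0,0,0,0.028,0,0.026,0.015],[0,0,0,0.028,0,0.026,0.015]]'
python3 - <<'E'
from h import *
s=r.state();U,V,N=frame();print(slope(s["eef_pos"]),s["force"]@np.c_[U,V,N],s["moment"])
E
```

```text
t: 6.45
eef_pos: [0.4392, 0.0692, 0.2615]
ee_rot: [2.53, -0.001, 1.794]
force: [-2.1, 3.9, 4.6]
finger_gap: 0.0236
gripper_force: 27.4
[ -1.01318371 167.29938078 246.70348802] [1.62616916 4.27947356 4.45017156] [0.48097249 0.40000499 0.40931481]
```

```bash
python3 -m creep '[[0,0,0,0.002,0,0.003,0.015],[0,0,0,0.003,0,0.006,0.015],[0,0,0,0.003,0,0.006,0.015],[0,0,0,0.003,0,0.006,0.015],[0,0,0,0.003,0,0.006,0.015]]'
python3 - <<'E'
from h import *
s=r.state();U,V,N=frame();print(slope(s["eef_pos"]),s["force"]@np.c_[U,V,N],s["moment"])
for n in("scene","top"):
    p,d=r.capture(n); np.savez(f"{n}2.npz",p=p,d=d)
a=np.load("top2.npz")["p"][170:270,240:370]; b=np.load("scene2.npz")["p"][110:250,175:305]
cv2.imwrite("pics/e.png",np.hstack([cv2.resize(i[:,:,::-1],s,interpolation=cv2.INTER_CUBIC) for i,s in((a,(400,400)),(b,(400,400)))]))
E
```

```text
t: 7.08
eef_pos: [0.4419, 0.0712, 0.2574]
ee_rot: [2.529, 0.002, 1.791]
force: [-21.7, -8.9, 25.7]
finger_gap: 0.0237
gripper_force: 31.2
[ -0.8553659  168.67720248 241.59322773] [-4.24701295 -3.9585408  34.32254677] [-0.97759543  1.33886711 -0.46590685]
```

View pics/e.png

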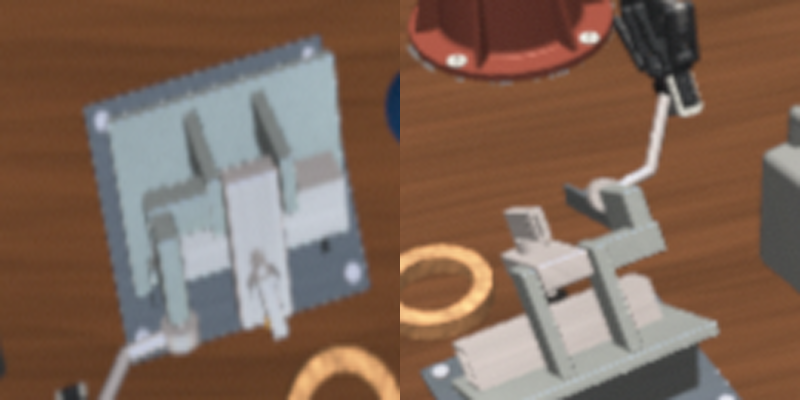

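The lever is open and against its stop (34 N reaction), with the arm pointing away from the nut in both views. The nut is unobstructed, at local top (265,290). Unload, release and retract, then measure the nut angle.

```bash
python3 -m creep '[[0,0,0,-0.002,0,-0.004,0.015],[0,0,0,-0.003,0,-0.006,0.015],[0,0,0,-0.003,0,-0.006,0.03],[0,0,0,-0.003,0,-0.006,0.06],[0,0,0,-0.003,0,-0.006,0.06]]'; python3 -m creep '[[0,0,0,0,0,-0.02,0.06],[0,0,0,0,0,-0.04,0.06],[0,0,0,0,0,-0.06,0.06],[0,0,0,0,0,-0.07,0.06],[0,0,0,0,0,-0.07,0.06]]'
python3 - <<'E'
from h import *
s=r.state();U,V,N=frame();print(slope(s["eef_pos"]))
for n in("top","scene"):
    z=np.load(n+"2.npz");C=cloud(n,z["d"]);S=slope(C)
    x=(S[...,2]>108)&(S[...,2]<145)&(abs(S[...,0])<50)&(abs(S[...,1])<42)
    A=S[x];A=A[np.argsort(A[:,0])];print(n,len(A),np.c_[A].round(0).astype(int)[::max(1,len(A)//40)].tolist())
    x=(S[...,2]>90)&(S[...,2]<106)&(S[...,0]>20)&(S[...,0]<70)&(abs(S[...,1])<35);A=S[x];print("cross",np.median(A,0),np.percentile(A[:,1],[2,98]))
E
```

```text
t: 7.8
eef_pos: [0.4393, 0.0678, 0.2613]
ee_rot: [2.531, 0.001, 1.792]
force: [0.8, -0.1, 0.3]
finger_gap: 0.06
gripper_force: 0.0
t: 8.43
eef_pos: [0.4005, 0.0587, 0.3191]
ee_rot: [2.529, 0.002, 1.791]
force: [0.0, 0.6, -0.1]
finger_gap: 0.06
gripper_force: 0.0
[ -0.77183149 165.48280257 316.89116515]
top 151 [[-21, 3, 136], [-17, -2, 139], [-16, 4, 134], [-14, -4, 135], [-13, 5, 119], [-11, 8, 113], [-11, 6, 114], [-10, 6, 133], [-9, -1, 138], [-8, 12, 111], [-7, 4, 139], [-5, 9, 111], [-5, -3, 140], [-4, 4, 139], [-2, 12, 114], [-1, 14, 110], [-1, -5, 137], [0, 3, 139], [1, -2, 139], [1, -6, 114], [3, -9, 113], [3, 3, 140], [4, -7, 113], [5, 7, 137], [6, 5, 139], [6, -3, 138], [8, 0, 139], [8, 5, 138], [11, -6, 110], [12, 3, 135], [13, 1, 138], [15, 6, 139], [16, 6, 136], [20, 11, 139], [20, 6, 138], [21, 10, 137], [23, 1, 140], [24, 9, 142], [24, 8, 139], [25, 0, 120], [25, 7, 136], [26, 9, 135], [26, 10, 117], [26, 1, 131], [28, 11, 115], [30, 6, 135], [32, 10, 132], [33, 8, 114], [33, 9, 119], [34, 6, 117], [35, 5, 133]]
cross [49.41974106  0.71268975 99.95453118] [-32.68603699  33.01781709]
scene 132 [[-17, -8, 122], [-15, -5, 132], [-14, -9, 131], [-12, -8, 111], [-10, -8, 128], [-8, -7, 117], [-5, -6, 114], [-5, -6, 122], [-3, -5, 133], [-2, -6, 108], [-1, -5, 119], [1, -4, 133], [3, 4, 133], [5, -4, 119], [6, -5, 109], [7, -3, 133], [9, -4, 131], [11, -3, 111], [12, 7, 132], [13, -2, 133], [15, -3, 109], [16, -2, 119], [19, -1, 133], [21, -2, 109], [23, -2, 117], [25, -1, 130], [25, -2, 120], [26, -1, 115], [26, 2, 116], [27, 9, 130], [28, 0, 128], [28, -1, 125], [30, 0, 112], [30, 0, 123], [31, 3, 108], [31, 0, 131], [32, 4, 127], [33, 6, 118], [34, 3, 125], [34, 9, 128], [35, 7, 115], [35, 5, 116], [36, 6, 121], [37, 7, 123]]
cross [49.15850531 -3.01444573 94.75008638] [-34.65024875  31.97632717]
```

```bash
python3 -m creep '[[0,0,-0.17,-0.033,0.0,0,0.05],[0,0,-0.34,-0.066,0.001,0.0,0.04],[0,0,-0.51,-0.099,0.001,0.01,0.04],[0,0,-0.68,-0.132,0.001,0.025,0.04],[0,0,-0.85,-0.165,0.001,0.04,0.04]]'
python3 - <<'E'
from h import *
s=r.state();print(slope(s["eef_pos"]),rel(W(J,.5,.5,180),toolR(-1.737)),s["joint_pos"])
E
```

```text
t: 9.05
eef_pos: [0.4601, -0.0983, 0.2856]
ee_rot: [2.712, 0.449, 2.547]
force: [-0.1, 0.3, -0.3]
finger_gap: 0.0402
gripper_force: 0.0
[ -0.44283053  -0.71668868 275.68517563] (array([-8.000e-04,  2.000e-04, -8.809e-01]), array([0.0001, 0.0016, 0.0957])) [-0.59860136 -0.09017906 -0.8018192   0.41237081  0.43155495 -0.00411594]
```

```bash
python3 -m creep '[[0,0,-0.18,0,0.001,0.01,0.04],[0,0,-0.36,0,0.0015,0.02,0.04],[0,0,-0.54,0,0.0015,0.03,0.04],[0,0,-0.72,0,0.0015,0.035,0.04],[0,0,-0.88,0,0.0015,0.035,0.04]]'
python3 - <<'E'
from h import *
s=r.state();print(slope(s["eef_pos"]),rel(W(J,.5,.5,180),toolR(-1.737)),s["joint_pos"])
p,d=r.capture("scene");q,d=r.capture("top")
cv2.imwrite("pics/f.png",np.hstack([cv2.resize(i[:,:,::-1],(400,400),interpolation=cv2.INTER_CUBIC) for i in(p[125:225,160:260],q[190:290,280:380])]))
E
```

```text
t: 9.68
eef_pos: [0.4797, -0.0912, 0.2572]
ee_rot: [-3.027, 0.6, -2.721]
force: [-0.0, -0.1, 0.4]
finger_gap: 0.04
gripper_force: 0.0
[2.35183247e-01 1.93368653e+00 2.40572903e+02] (array([ 0.0005, -0.0011, -0.0009]), array([-0.0001, -0.0015,  0.0606])) [-0.55046575 -0.01916948 -0.82785979  0.29771537  0.41044045 -0.83746997]
```

View pics/f.png

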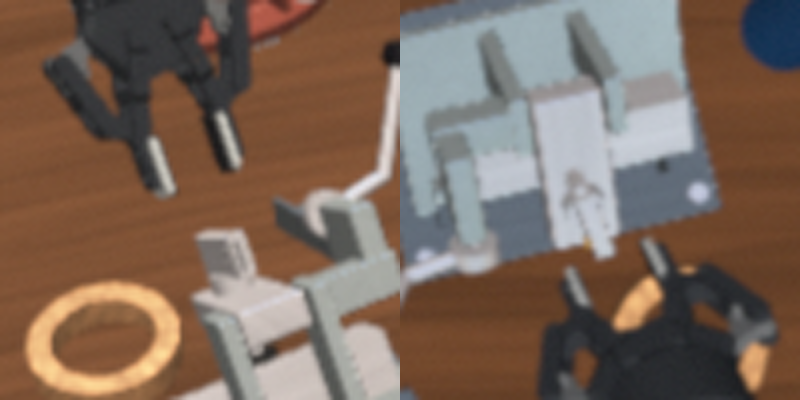

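The open fingers straddle the nut's line: tips at (160,190) and (232,165) in the scene half, with the nut at (225,255). The alignment is good, so descend and grip.

```bash
python3 -m creep '[[0,0,0,0,-0.0015,0.015,0.04],[0,0,0,0,-0.0015,0.03,0.04],[0,0,0,0,-0.0015,0.045,0.04],[0,0,0,0,-0.0015,0.06,0.04],[0,0,0,0,-0.0015,0.06,0.04]]'; python3 -m creep '[[0,0,0,0,0,0,0.03],[0,0,0,0,0,0,0.02],[0,0,0,0,0,0,0.005],[0,0,0,0,0,0,0.005],[0,0,0,0,0,0,0.005]]' 30
python3 - <<'E'
from h import *
s=r.state();U,V,N=frame();print(slope(s["eef_pos"]),s["force"]@np.c_[U,V,N],s["moment"],rel(W(J,.5,.5,180),toolR(-1.737)))
E
```

```text
t: 10.4
eef_pos: [0.5137, -0.085, 0.2085]
ee_rot: [-3.033, 0.601, -2.731]
force: [0.7, 0.9, 0.5]
finger_gap: 0.04
gripper_force: 0.0
t: 11.02
eef_pos: [0.5134, -0.085, 0.2108]
ee_rot: [-3.03, 0.604, -2.727]
force: [-15.5, 2.4, 18.1]
finger_gap: 0.0111
gripper_force: 50.8
[  1.63176184   0.67001627 182.95009254] [-1.52133605  5.71216239 23.21886454] [0.78568589 1.1658033  0.68742351] (array([-0.0005,  0.0017, -0.0067]), array([0.0011, 0.    , 0.0029]))
```

```bash
python3 -m creep '[[0,0,0,0,0,-0.002,0.005],[0,0,0,0,0,-0.004,0.005],[0,0,0,0,0,-0.004,0.005],[0,0,0,0,0,-0.004,0.005],[0,0,0,0,0,-0.004,0.005]]' 30
python3 - <<'E'
from h import *
s=r.state();U,V,N=frame();print(slope(s["eef_pos"]),s["force"]@np.c_[U,V,N],s["moment"],rel(W(J,.5,.5,180),toolR(-1.737)))
E
```

```text
t: 11.65
eef_pos: [0.5118, -0.0853, 0.2124]
ee_rot: [-3.031, 0.602, -2.727]
force: [21.0, 5.9, -24.0]
finger_gap: 0.0111
gripper_force: 30.7
[  1.22746884   0.66766549 185.21005342] [  4.04781596   1.13817175 -32.10112634] [ 0.09450971 -0.19899764  0.13158768] (array([ 0.0007,  0.0005, -0.0062]), array([ 0.0007, -0.0001,  0.0052]))
```

```bash
python3 -m creep '[[0,0,0.1,0,0,0.0022,0.005],[0,0,0.28,0,0,0.0022,0.005],[0,0,0.46,0,0,0.0022,0.005],[0,0,0.64,0,0,0.0022,0.005],[0,0,0.82,0,0,0.0022,0.005]]' 30
python3 - <<'E'
from h import *
s=r.state();U,V,N=frame();print(slope(s["eef_pos"]),s["force"]@np.c_[U,V,N],s["moment"],rel(W(J,.5,.5,180),toolR(1.571)),s["joint_pos"])
E
```

```text
t: 12.28
eef_pos: [0.5122, -0.0863, 0.2119]
ee_rot: [2.735, 0.469, 2.595]
force: [-15.6, -4.7, 13.3]
finger_gap: 0.0113
gripper_force: 38.3
[  1.08636044  -0.43955712 184.66266105] [-5.66195694 -1.18475652 20.16350817] [-0.58406213  1.72236289  0.03655409] (array([1.3000e-03, 4.0000e-03, 2.4749e+00]), array([0.0011, 0.0004, 0.0047])) [-0.49369834  0.11001276 -0.84957601  0.12242432  0.3822992   0.0506139 ]
```

```bash
python3 -m creep '[[0,0,0.18,0,0,-0.001,0.005],[0,0,0.36,0,0,-0.001,0.005],[0,0,0.54,0,0,-0.001,0.005],[0,0,0.72,0,0,-0.001,0.005],[0,0,0.9,0,0,-0.001,0.005]]' 30
python3 - <<'E'
from h import *
s=r.state();U,V,N=frame();print(slope(s["eef_pos"]),s["force"]@np.c_[U,V,N],s["moment"],rel(W(J,.5,.5,180),toolR(1.571)),s["joint_pos"])
E
```

```text
t: 12.9
eef_pos: [0.5112, -0.0871, 0.2113]
ee_rot: [2.534, 0.005, 1.791]
force: [-2.7, -7.8, -5.9]
finger_gap: 0.0111
gripper_force: 35.2
[-1.55032924e-01 -9.35188624e-01  1.84856542e+02] [-6.95845256 -7.01856867 -2.31056133] [-1.5090305   1.84684095 -0.58718062] (array([1.0000e-03, 5.7000e-03, 1.5739e+00]), array([0.0015, 0.0007, 0.0048])) [-0.49501662  0.10983586 -0.84977982  0.1247618   0.38030444  0.94971909]
```

```bash
python3 -m creep '[[0,0,0.16,-0.0007,-0.0007,0,0.005],[0,0,0.32,-0.0007,-0.0007,0,0.005],[0,0,0.48,-0.0007,-0.0007,0,0.005],[0,0,0.64,-0.0007,-0.0007,0,0.005],[0,0,0.8,-0.0007,-0.0007,0,0.005]]' 30
python3 - <<'E'
from h import *
s=r.state();U,V,N=frame();print(slope(s["eef_pos"]),s["force"]@np.c_[U,V,N],s["moment"],rel(W(J,.5,.5,180),toolR(1.571)))
E
```

```text
t: 13.52
eef_pos: [0.5101, -0.087, 0.2106]
ee_rot: [2.688, -0.419, 1.091]
force: [-8.3, -3.9, -2.7]
finger_gap: 0.0113
gripper_force: 35.9
[ -1.43969167  -0.57959774 184.81617458] [-8.86831536 -1.99313266  2.91966942] [-0.64453315  2.2023782  -0.07841565] (array([5.000e-04, 4.200e-03, 7.741e-01]), array([0.0022, 0.0006, 0.0048]))
```

```bash
python3 -m creep '[[0,0,0.18,-0.0006,-0.0006,0,0.005],[0,0,0.36,-0.0006,-0.0006,0,0.005],[0,0,0.54,-0.0006,-0.0006,0,0.005],[0,0,0.72,-0.0006,-0.0006,0,0.005],[0,0,0.774,-0.0006,-0.0006,0,0.005]]' 30
python3 - <<'E'
from h import *
s=r.state();U,V,N=frame();print(slope(s["eef_pos"]),s["force"]@np.c_[U,V,N],s["moment"],rel(W(J,.5,.5,180),toolR(1.571)))
E
```

```text
t: 14.15
eef_pos: [0.5094, -0.0861, 0.2102]
ee_rot: [3.141, -0.608, 0.222]
force: [-8.2, 1.5, 0.8]
finger_gap: 0.0112
gripper_force: 36.1
[ -2.06260454   0.43591381 184.81874626] [-5.87108116  3.28785929  5.07081209] [0.19379418 1.75651363 0.52424051] (array([-0.0005,  0.0025,  0.0022]), array([ 0.0026, -0.0001,  0.0048]))
```

```bash
python3 -m creep '[[0,0,0,0,0,0,0.02],[0,0,0,0,0,0,0.04],[0,0,0,0,0,0,0.04],[0,0,0,0,0,-0.01,0.04],[0,0,0,0,0,-0.03,0.04]]'; python3 -m creep '[[0,0,-0.15,0,0,-0.03,0.04],[0,0,-0.3,0,0,-0.06,0.04],[0,0,-0.45,0,0,-0.08,0.05],[0,0,-0.6,0,0,-0.09,0.06],[0,0,-0.75,0,0,-0.09,0.06]]'
python3 - <<'E'
from h import *
s=r.state();print(slope(s["eef_pos"]))
for n in("top","scene"):
    p,d=r.capture(n);np.savez(f"{n}3.npz",p=p,d=d);S=slope(cloud(n,d))
    x=(S[...,2]>(131 if n=="top" else 110))&(S[...,2]<145)&(abs(S[...,0])<50)&(abs(S[...,1])<30)
    A=S[x];A=A[np.argsort(A[:,0])];print(n,len(A),A.round(0).astype(int)[::max(1,len(A)//25)].tolist())
    B=A[(A[:,0]>-26)&(A[:,0]<18)] 
    print("line v(u)",np.polyfit(B[:,0],B[:,1],1))
a=np.load("top3.npz")["p"][195:265,300:370]; b=np.load("scene3.npz")["p"][165:235,190:260]
cv2.imwrite("pics/g.png",np.hstack([cv2.resize(i[:,:,::-1],(400,400),interpolation=cv2.INTER_CUBIC) for i in(a,b)]))
E
```

```text
t: 14.78
eef_pos: [0.4939, -0.0903, 0.2359]
ee_rot: [3.136, -0.61, 0.23]
force: [0.2, -0.9, 0.4]
finger_gap: 0.04
gripper_force: 0.0
t: 15.4
eef_pos: [0.4438, -0.102, 0.3109]
ee_rot: [2.687, -0.427, 1.083]
force: [-0.1, -0.8, 0.4]
finger_gap: 0.0597
gripper_force: 0.0
[  0.37921995  -0.80979572 306.01658631]
top 95 [[-35, -1, 135], [-34, -2, 133], [-28, 2, 140], [-25, 6, 138], [-24, -2, 138], [-23, 3, 137], [-22, -4, 138], [-20, -3, 136], [-17, 0, 138], [-16, 7, 137], [-14, 2, 138], [-12, 5, 139], [-11, 4, 137], [-10, 1, 135], [-8, -4, 136], [-6, 6, 138], [-4, 7, 132], [-1, -1, 140], [0, 6, 138], [1, 0, 138], [3, 5, 139], [4, 7, 136], [6, -3, 138], [8, 7, 136], [10, 4, 137], [12, 2, 140], [12, 7, 139], [14, 6, 138], [16, 3, 137], [17, 7, 132], [18, -2, 137], [19, 0, 134]]
line v(u) [-0.00184942  1.6711029 ]
scene 88 [[-27, -1, 132], [-24, 6, 133], [-20, -5, 120], [-18, -6, 126], [-14, -5, 124], [-9, -6, 127], [-7, -6, 119], [-6, 1, 133], [-1, 2, 133], [1, -4, 133], [5, -6, 128], [5, -5, 117], [8, -6, 131], [12, -6, 129], [14, -2, 133], [16, 7, 114], [18, 0, 119], [18, 1, 129], [19, -3, 118], [19, 3, 113], [20, -2, 114], [20, -5, 129], [20, 5, 120], [21, 4, 118], [21, 1, 124], [21, 2, 127], [22, -5, 132], [22, 2, 129], [23, -4, 113], [23, -1, 112]]
line v(u) [ 0.05300091 -3.35373329]
```

View pics/g.png

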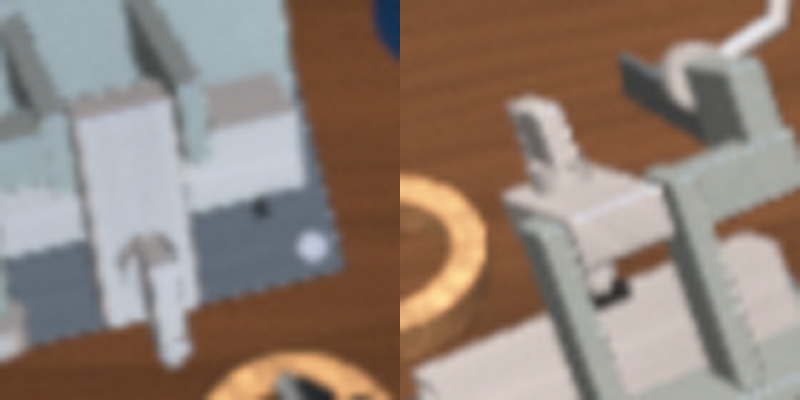

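The long wing now points straight down the slope over the index pin: top half, wing from (148,245) to (172,365), cloud slope ≈ 0. The foot is now visible at (610,290) near the tube. Next, go back to the open knob.

Run:
```python
from h import *
print(rel(W(J,-.8,162,320),toolR(0)),rel(W(J,-.8,162,250),toolR(0)))
```

```text
(array([ 0.0019,  0.0014, -0.8107]), array([ 0.1114, -0.1184, -0.015 ])) (array([ 0.0019,  0.0014, -0.8107]), array([ 0.1115, -0.1185,  0.055 ]))
```

```bash
python3 -m creep '[[0,0,-0.17,0.022,-0.024,-0.015,0.06],[0,0,-0.34,0.045,-0.048,-0.015,0.06],[0,0,-0.51,0.067,-0.071,-0.015,0.06],[0.002,0.001,-0.68,0.09,-0.095,-0.015,0.06],[0.002,0.001,-0.811,0.1115,-0.1185,-0.015,0.06]]'
python3 - <<'E'
from h import *
print(rel(W(J,-.8,162,250),toolR(0)))
E
```

```text
t: 16.12
eef_pos: [0.3993, 0.0561, 0.3215]
ee_rot: [2.531, -0.001, 1.79]
force: [0.2, 0.6, -0.7]
finger_gap: 0.0599
gripper_force: 0.0
(array([-0.0004, -0.0004, -0.001 ]), array([-0.0012,  0.0001,  0.0699]))
```

```bash
python3 -m creep '[[0,0,0,-0.001,0,0.02,0.06],[0,0,0,-0.001,0,0.04,0.06],[0,0,0,-0.001,0,0.055,0.06],[0,0,0,-0.001,0,0.07,0.06],[0,0,0,-0.001,0,0.07,0.05]]';  python3 -m creep '[[0,0,0,0,0,0,0.03],[0,0,0,0,0,0,0.02],[0,0,0,0,0,0,0.015],[0,0,0,0,0,0,0.015],[0,0,0,0,0,0,0.015]]' 30;python3 - <<'E'
from h import *
s=r.state();U,V,N=frame();print(slope(s["eef_pos"]),s["force"]@np.c_[U,V,N],s["moment"])
f=lambda th:np.array([75+116*np.cos(2.8255-th),122+116*np.sin(2.8255-th)])
for st in np.arange(2.1,.0,-.6):
    print(st,[((f(st-k*.12)-f(st))*[1,-1]).round(1).tolist() for k in range(1,6)])
E
```

```text
t: 16.75
eef_pos: [0.4387, 0.0632, 0.2631]
ee_rot: [2.534, -0.004, 1.788]
force: [-0.2, 0.6, 0.2]
finger_gap: 0.0503
gripper_force: 0.0
t: 17.38
eef_pos: [0.439, 0.0632, 0.264]
ee_rot: [2.531, -0.002, 1.79]
force: [-5.9, 0.7, 3.8]
finger_gap: 0.0234
gripper_force: 33.0
[ -0.81674153 161.50226202 249.65191222] [-2.48256763  1.94265401  6.32225299] [0.20364688 0.90258037 0.23052307]
2.1 [[-9.8, -9.8], [-20.8, -18.4], [-32.7, -25.6], [-45.3, -31.4], [-58.6, -35.6]]
1.5 [[-13.7, -2.6], [-27.6, -3.5], [-41.4, -2.7], [-55.1, -0.3], [-68.5, 3.7]]
0.8999999999999999 [[-12.7, 5.6], [-24.7, 12.7], [-35.7, 21.2], [-45.7, 30.9], [-54.4, 41.7]]
0.2999999999999998 [[-7.3, 11.8], [-13.2, 24.4], [-17.5, 37.6], [-20.3, 51.3], [-21.3, 65.2]]
```

```bash
python3 -m creep '[[0,0,0,-0.0098,0,-0.0098,0.015],[0,0,0,-0.0208,0,-0.0184,0.015],[0,0,0,-0.0327,0,-0.0256,0.015],[0,0,0,-0.0453,0,-0.0314,0.015],[0,0,0,-0.0586,0,-0.0356,0.015]]';  python3 -m creep '[[0,0,0,-0.0137,0,-0.0026,0.015],[0,0,0,-0.0276,0,-0.0035,0.015],[0,0,0,-0.0414,0,-0.0027,0.015],[0,0,0,-0.0551,0,-0.0003,0.015],[0,0,0,-0.0685,0,0.0037,0.015]]';python3 - <<'E'
from h import *
s=r.state();U,V,N=frame();print(slope(s["eef_pos"]),s["force"]@np.c_[U,V,N],s["moment"])
E
```

```text
t: 18.0
eef_pos: [0.4319, 0.0014, 0.2931]
ee_rot: [2.531, -0.003, 1.791]
force: [7.1, 3.1, -8.5]
finger_gap: 0.0233
gripper_force: 29.9
t: 18.62
eef_pos: [0.4494, -0.0655, 0.2899]
ee_rot: [2.531, -0.002, 1.79]
force: [3.9, 7.4, -1.7]
finger_gap: 0.0236
gripper_force: 30.5
[ -0.66347737  33.59008268 281.15677623] [ 3.47527178  6.39984499 -4.44993787] [1.22894732 0.08290109 0.92473188]
```

```bash
python3 -m creep '[[0,0,0,-0.0127,0,0.0056,0.015],[0,0,0,-0.0247,0,0.0127,0.015],[0,0,0,-0.0357,0,0.0212,0.015],[0,0,0,-0.0457,0,0.0309,0.015],[0,0,0,-0.0544,0,0.0417,0.015]]';  python3 -m creep '[[0,0,0,-0.0073,0,0.0118,0.015],[0,0,0,-0.012,0,0.022,0.015],[0,0,0,-0.0145,0,0.029,0.015],[0,0,0,-0.0155,0,0.032,0.015],[0,0,0,-0.0155,0,0.032,0.015]]';python3 - <<'E'
from h import *
s=r.state();U,V,N=frame();print(slope(s["eef_pos"]),s["force"]@np.c_[U,V,N],s["moment"])
E
```

```text
t: 19.25
eef_pos: [0.485, -0.1138, 0.2554]
ee_rot: [2.531, -0.001, 1.79]
force: [1.9, 4.7, 5.1]
finger_gap: 0.0238
gripper_force: 32.2
t: 19.88
eef_pos: [0.5063, -0.1251, 0.2294]
ee_rot: [2.531, 0.0, 1.789]
force: [4.5, -0.9, 2.5]
finger_gap: 0.0234
gripper_force: 33.0
[ -0.53493717 -36.96642651 207.16174991] [ 4.92180731 -1.903258   -0.34958579] [ 0.02845723 -0.46701038 -0.06257699]
```

```bash
python3 -m creep '[[0,0,0,0,0,0.002,0.015],[0,0,0,-0.001,0,0.004,0.015],[0,0,0,-0.001,0,0.006,0.015],[0,0,0,-0.001,0,0.006,0.015],[0,0,0,-0.001,0,0.006,0.015]]';python3 - <<'E'
from h import *
s=r.state();U,V,N=frame();print(slope(s["eef_pos"]),s["force"]@np.c_[U,V,N],s["moment"])
E
```

```text
t: 20.5
eef_pos: [0.5088, -0.1253, 0.2262]
ee_rot: [2.53, 0.001, 1.788]
force: [-29.8, -1.6, 40.0]
finger_gap: 0.0235
gripper_force: 41.1
[ -0.38293812 -37.67973102 203.21570682] [-1.17742158  4.98520196 49.69964027] [0.601537   1.14096184 0.6781266 ]
```

The lever is firmly against the closed stop. Unload, release, retract and check.

```bash
python3 -m creep '[[0,0,0,0.001,0,-0.002,0.015],[0,0,0,0.001,0,-0.0035,0.015],[0,0,0,0.001,0,-0.0035,0.03],[0,0,0,0.001,0,-0.0035,0.05],[0,0,0,0.001,0,-0.0035,0.06]]';python3 -m creep '[[0,0,0,0,0,-0.02,0.06],[0,0,0,0,0,-0.05,0.06],[0,0,0,0,0,-0.08,0.06],[0,0,0,0,0,-0.12,0.06],[0,0,0,0,0,-0.15,0.06]]'
python3 - <<'E'
from h import *
for n in("top","scene"):
    p,d=r.capture(n);np.savez(f"{n}4.npz",p=p,d=d);S=slope(cloud(n,d))
    x=(S[...,2]>145)&(S[...,2]<200)&(S[...,1]>-20)&(S[...,1]<30)&(abs(S[...,0])<20);A=S[x]
    z=slope(cloud(n,np.load(n+"0.npz")["d"]));B=z[(z[...,2]>145)&(z[...,2]<200)&(z[...,1]>-20)&(z[...,1]<30)&(abs(z[...,0])<20)]
    print(n,"arm n=a v+b now",np.polyfit(A[:,1],A[:,2],1),"start",np.polyfit(B[:,1],B[:,2],1))
a=np.load("top4.npz")["p"][160:280,250:370]; b=np.load("scene4.npz")["p"][150:290,170:310]
cv2.imwrite("pics/i.png",np.hstack([cv2.resize(i[:,:,::-1],(400,400),interpolation=cv2.INTER_CUBIC) for i in(a,b)]))
E
```

```text
t: 21.12
eef_pos: [0.5063, -0.1236, 0.2267]
ee_rot: [2.533, -0.002, 1.79]
force: [0.0, -0.2, -0.7]
finger_gap: 0.0598
gripper_force: 0.0
t: 21.75
eef_pos: [0.4221, -0.1426, 0.3513]
ee_rot: [2.532, -0.001, 1.79]
force: [-0.2, -0.5, 0.2]
finger_gap: 0.06
gripper_force: 0.0
top arm n=a v+b now [-2.79043973e-02  1.64267497e+02] start [-1.17270406e-01  1.72332471e+02]
scene arm n=a v+b now [-2.31009367e-03  1.56077918e+02] start [-1.16766057e-01  1.64100407e+02]
```

View pics/i.png

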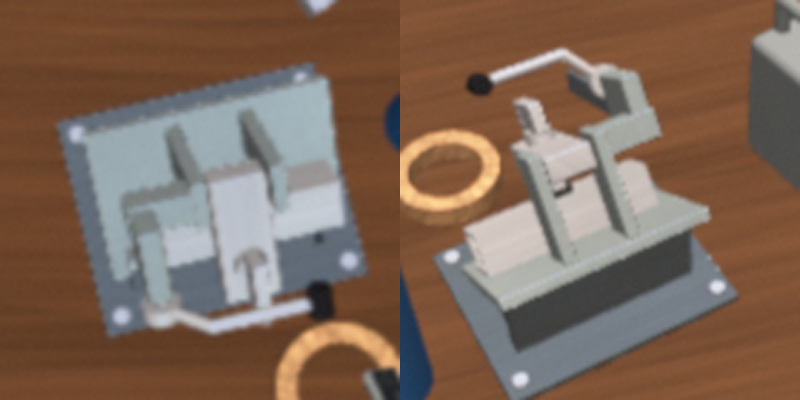

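The lever is closed: its arm is parallel to the bed, with the knob at (320,298). The wing still points at the pin, the tube lies in place and the tape is undisturbed.

```bash
python3 -m creep '[[0,0,0,0,0,0,0.06],[0,0,0,0,0,0,0.06],[0,0,0,0,0,0,0.06],[0,0,0,0,0,0,0.06],[0,0,0,0,0,0,0.06]]'; python3 -c "
from rig import r
print(r.sign_off())"
```

```text
t: 22.48
eef_pos: [0.4229, -0.1425, 0.35]
ee_rot: [2.532, -0.002, 1.79]
force: [0.0, -1.2, -1.0]
finger_gap: 0.0597
gripper_force: 0.0
the job is handed in; nothing more can be done
None
```

I opened the lever to its stop, turned the nut until its long wing pointed at the index pin, closed the lever to its stop, let go and handed the job in at 22.5 s; the last pictures show the tube in place and nothing nearby visibly disturbed, though no verdict came back.

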